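# Clean the V-block and press the pattern roller into it

## Task

At the leatherwork stall, clean the V-block before use: press the orange cap of the spray bottle fully down and let it spring back up. Then take the brass pattern roller from the wooden rest, lower it gently along the V of the V-block, centred over its length, and press it down with about 15 N so that it bears firmly on both sloping faces. Finish while still holding it pressed there, and leave the black roller and the other things where they are.

Things in the scene. Friction and masses are not known exactly. Their poses are not given: they have to be found in the camera images.
- station: Fixed steel base plate (x -55 to 55, y -62 to 212, 12 mm thick) with a red V-block at one end, spray bottle at the other. Origin on the marble slab's top (20 mm above the table) under the V-block's middle; z up, y along the V towards the bottle. V-block 44 mm long (y -22 to 22), 61 mm wide; its 45 degree faces end in two upper edges 37 mm apart, its highest parts, 65 mm above the origin.
- vee_seat (a point): The point where the roller's centre lies when it is seated and centred: 75 mm above the station's origin, midway along the V-block. Axes as the station: y along the V (roller axis), x across it, z up. It is 10 mm above the V's upper edges.
- jaw_near: Sloping aluminium V face on the station's -x side, 44 mm long, 20 mm up the slope, rigid, polished: the smooth roller slides easily on it (friction about 0.15). Origin at the station's origin.
- jaw_far: Sloping aluminium V face on the station's +x side, as jaw_near. Origin at the station's origin.
- cap_top (a point): Centre of the flat top of the orange spray cap (34 mm diameter, 20 mm tall, small black nozzle pointing at the V-block); pressed straight down, this point moves with it. When up, 155 mm above the slab. The fixed white and green bottle below is 54 mm in diameter (clamp 62 mm), its axis at y = 165 mm of the station.
- cap (a joint): Travel of the sprung cap: 0 up, 0.008 m fully down on its stop. The spring needs 1.5 N to start and 5.5 N fully down; it springs back when released.
- roller: Brass-coloured pattern roller with copper bands, a plain cylinder 40 mm diameter and 62 mm long with flat ends, about 0.25 kg (0.17 to 0.35). Origin at its centre, y along its axis. Lies level in the wooden rest with its centre 35 mm above the slab, in either of the two places. Its weight alone puts at most 2.5 N on each V face.
- other_roller: Black roller of the same size and weight lying in the other place of the rest. To be left alone.
- rest: Fixed wooden rest on the slab, 205 mm (x) by 50 mm (y) by 15 mm, with low strips (4 mm high, inner faces 27 mm apart) that keep each roller from rolling. Origin under its middle, on the slab top. The rollers lie at x = -47.5 and +47.5 mm, axes along y, their ends 6 mm beyond the rest on both sides.
- dye_jar: Small amber jar with a black lid, 44 mm diameter, 50 mm tall, standing on the near part of the slab. Origin under it. To be left alone.
- awl: Awl with a dark wooden handle, 160 mm long, lying on the far part of the slab. To be left alone.
- sponge_tray: Red tray 100 x 140 x 28 mm with a brown sponge block, top 33 mm. Origin under it. To be left alone.
- brush_cup: Blue cup 72 mm diameter, 90 mm tall. Origin under it. To be left alone.
Mind the look-alikes: they are no part of the job. Of the things that look like the roller, the smallest one is meant.

How it is judged:
On the way, in this order (a step that is already met when the one before it is completed fails the run):
1. the spray cap is pressed fully down (value of joint cap above 0.0065 m), for 0.05 s.
2. the cap has sprung back up (value of joint cap below 0.001 m), for 0.1 s.
3. the brass roller is lifted from the rest in the gripper (height (world z) of roller above 0.085 m and contact force between the fingers and roller above 1 N and contact force between roller and rest below 0.1 N), for 0.1 s.
At the end, for the whole second after the job is handed in: Brass roller at rest in the V: centre within 3 mm of vee_seat across and in height, 8 mm along, axis within 0.07 rad; over 3 N on each face, over 3 N from the fingers. Cap up within 1 mm; black roller within 20 mm of its start, awl 40 mm, jar, tray and cup 30 mm (x of roller in the frame of vee_seat between -0.003 and 0.003 m and z of roller in the frame of vee_seat between -0.003 and 0.003 m and y of roller in the frame of vee_seat between -0.008 and 0.008 m and angle between the y axis of roller and the y axis of vee_seat, either way round below 0.07 rad and contact force between roller and jaw_near above 3 N and contact force between roller and jaw_far above 3 N and contact force between the fingers and roller above 3 N and linear speed of roller below 0.01 m/s and value of joint cap below 0.001 m and distance of other_roller from where it was at the start of the episode below 0.02 m and distance of each of dye_jar, sponge_tray, brush_cup from where it was at the start of the episode below 0.03 m and distance of awl from where it was at the start of the episode below 0.04 m); the arm keeps its last pose, push and grip.
It fails at once if the roller is rammed into the V (over 50 N on one face) (contact force between roller and jaw_near above 50 N or contact force between roller and jaw_far above 50 N).
It fails at once if the black roller or another bystander is moved (distance of other_roller from where it was at the start of the episode above 0.02 m or distance of any of dye_jar, sponge_tray, brush_cup from where it was at the start of the episode above 0.03 m or distance of awl from where it was at the start of the episode above 0.04 m).
It also fails if it takes over 56 s, if anything falls off the work surface, if the arm or the gripper's body presses on something with over 40 N, if the wrist force passes 120 N, or if a joint passes its speed limit or range.

## Robot

A 7-joint arm with a two-finger parallel gripper is mounted at the origin on the work surface. World frame = base frame: x ahead of the robot, y to its left, z up, the work surface at z = 0. Lengths are in m, angles in rad, forces in N, time in s.
With the tool pointing down it reaches from about 0.35 to 0.9 m from the base axis. Payload 8.1 kg.
Tool frame: the origin (TCP) lies between the finger pads; the fingertips stand 11 mm ahead of it and the grasp point (between the pads) lies 8 mm behind it; z points along the fingers, y is the line along which they close (so a half turn about z gives the same grasp; the last joint's range is limited). The gripper opens to 92 mm and grips with 3 to 60 N. Pads are 19 mm wide; open, the fingers measure 130 mm over their backs; the gripper's body (75 mm by 190 mm) begins 47 mm behind the grasp point.
Start: joints at [-1.324, 0.434, 0.025, 1.573, -0.012, 1.134, -0.075], TCP at [0.214, 0.587, 0.2] pointing down, gripper open.
Joint ranges: [-2.62, 2.62], [-0.44, 2.09], [-1.27, 1.32], [0.08, 2.57], [-1.32, 4.46], [0.12, 2], [-2.74, 2.74]. Speed limits (rad/s): [2.22, 2.22, 3.01, 3.01, 3.14, 3.14, 3.14].

## Interface

Orientations are given as [roll, pitch, yaw] about the fixed x, y, z axes, in that order (R = Rz(yaw) Ry(pitch) Rx(roll)).
In Python, from bench import manip gives the robot as it stands.
- The arm moves only by the tool apply_moves, never from a script. Its argument "motion" is a list of rows, each an object of numbers: "dx", "dy", "dz": the shift along the tool's x, y, z as a fraction of full scale; "wx", "wy", "wz": the turn, a rotation vector about the tool's x, y, z as a fraction of full scale. A call has 1 to 20 rows; each row shifts and turns the commanded pose from where the row before left it, along the tool's axes as they then stand; what a row does not reach is not made up. Full scale, the value 1, is 0.02 m for a shift and 4 degrees for a turn. A row lasts 1/8 s, in which the tool goes at most 62.5 mm and 10.7 degrees, less where a joint would pass 70% of its speed; a pose out of reach is approached as far as the arm can. A call with a number of a shift or a turn outside -1 to 1 is refused whole. A call with a gripper value outside its range is refused whole. "jaw" is the opening, from 0 (shut) to 1 (fully open), set as the call begins (left out, the last holds). The fingers move at their own pace and stop on an object; "force" is the grip in N (left out, the last holds). Time passes only in rows, so rows that do not move let the fingers close. It gives the time, the measured TCP pose, the force, the opening and the grip force at its end, in the units of the state.
- manip.read_state(): the state, without advancing time (a new reading comes with each control period).
- manip.get_image(name): name is "side" or "top"; returns a dict with "img" (480x640x3 uint8, blue, green, red), "depth" (480x640 float32, m along the optical axis (not along the pixel's ray), 0 where there is no reading), "fovy" (degrees; the focal length in pixels is half the picture's height over the tangent of half this angle, whatever the lens; pixels are square), "cx", "cy" (the principal point, pixels), "distortion" ([k1, k2, p1, p2, k3] as OpenCV has them; the pictures are not rectified), "extrinsics" (4x4, takes a point from world to camera coordinates). Camera axes: x right, y down, z forward; pixel columns grow to the right and rows downward; lengths in m; the calibration is good to about 2 mm. A picture is of the moment at which its call begins.
- manip.sign_off(): hands the job in; it is judged then, once.
The state is a dict: "clock": time; "joint_pos": joint angles; "dq": joint speeds; "tau": joint torques, N m; "tool_pos": TCP position; "ee_rot": TCP orientation; "force": force on the tool from outside, world axes, zero at the start; "moment": the same for the moment, N m; "gripper_width": finger opening in m; "grasp_force": force on a finger pad.
Only numpy, scipy, OpenCV 4.12 (cv2) and the standard library are available. Lean on these libraries where they do the work, as an engineer would, in place of code of your own. Each camera call takes 0.05 s, during which the arm holds its last target. There are 200 camera calls.

## Working session

There is one attempt and no reset: what is moved stays moved. The work goes in short steps, Python scripts to look and compute and a tool call to move; the robot and the scene stay as the last step left them, time stands still between calls to the robot, and variables do not carry over. Pictures are saved under pics/ and viewed, at most 10 in all, crops included, and the job is handed in when it is done.

Besides the shell and the picture viewer there is one more tool, called after "Request:" by a JSON object that holds its "api" and its "payload", one argument or row to a line. apply_moves: Moves the arm, as the interface text tells. Shift numbers are shares of 0.02 m and turn numbers shares of 4 degrees, none past 1 either way. Its arguments: {"type":"object","properties":{"motion":{"type":"array"},"jaw":{"type":"number"},"force":{"type":"number"}},"required":["motion"]}

```bash
mkdir -p pics
cat > h.py <<'E'
import numpy as np, cv2
from bench import manip
def cloud(d):
    h,w=d["depth"].shape; f=h/2/np.tan(np.radians(d["fovy"])/2)
    K=np.array([[f,0,d["cx"]],[0,f,d["cy"]],[0,0,1]])
    u,v=np.meshgrid(np.arange(w),np.arange(h))
    p=cv2.undistortPoints(np.stack([u,v],-1).reshape(-1,1,2).astype(np.float64),K,np.array(d["distortion"],float)).reshape(h,w,2)
    z=d["depth"].astype(float)
    P=np.dstack([p*z[...,None],z])
    T=np.linalg.inv(np.array(d["extrinsics"]))
    W=P@T[:3,:3].T+T[:3,3]; W[z==0]=np.nan
    return W
E
python3 - <<'E'
from h import *
for n in("top","side"):
    d=manip.get_image(n); cv2.imwrite(f"pics/{n}0.png",d["img"]); np.savez(f"{n}0.npz",W=cloud(d),img=d["img"]); print(n,d["fovy"],d["distortion"],np.linalg.inv(np.array(d["extrinsics"]))[:3].round(3).tolist())
print(manip.read_state())
E
```

```text
top 54.998688827629394 [0.01783764 0.         0.         0.         0.        ] [[0.01, -0.995, 0.096, 0.356], [-1.0, -0.009, 0.01, -0.027], [-0.01, -0.096, -0.995, 1.502]]
side 54.080514315784555 [-0.02955199  0.          0.          0.          0.        ] [[0.78, -0.392, 0.488, -0.072], [-0.626, -0.464, 0.627, -0.721], [-0.019, -0.794, -0.607, 0.831]]
{'clock': 0.1, 'joint_pos': array([-1.32359202,  0.43516103,  0.02500003,  1.57402533, -0.01160542,
        1.1339699 , -0.07508434]), 'dq': array([ 1.26637313e-03, -3.88912572e-03, -2.32190234e-05, -1.91690358e-03,
        3.67435959e-04, -3.42591669e-04, -8.26002935e-04]), 'tau': array([ 3.07744827e-03, -6.69124174e+01,  9.87602770e-01, -3.15142500e+01,
       -6.05895510e-02,  3.74188379e-02,  2.24315755e-05]), 'tool_pos': array([0.21409219, 0.58665887, 0.19941153]), 'ee_rot': array([-3.14018073e+00,  1.35670749e-04,  2.79170822e+00]), 'force': array([ 0.74417465, -0.27163968,  0.54294194]), 'moment': array([-0.04764336,  0.00290567, -0.0167611 ]), 'grasp_force': 0.0, 'gripper_width': 0.0918594945034955}
```

View pics/top0.png

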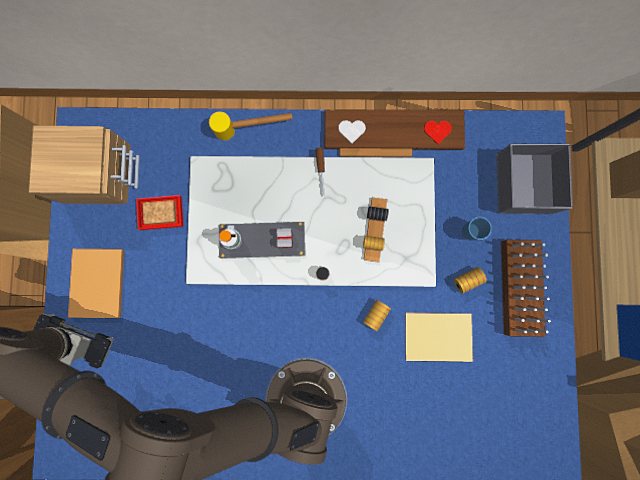

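View pics/side0.png

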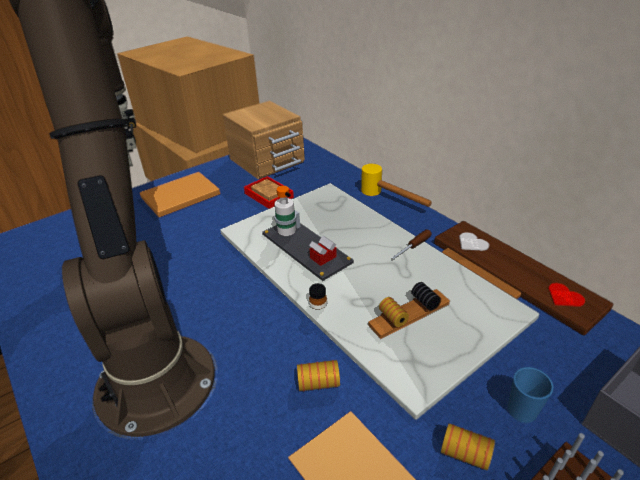

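The top view shows the orange cap at (226,236), the V-block at (285,237), the brass roller in the rest at (373,243), the black roller at (377,213) and the jar at (322,272). The larger look-alikes lie off the slab at (376,315) and (470,280). The side view shows the same layout: cap at (284,191), V-block at (322,249), brass roller at (393,312).

Run:
```python
from h import *
def rect(P,n):
    r=cv2.minAreaRect((P[:,:2]*1000).astype(np.float32)); print(n,len(P),np.round(r[0],1),np.round(r[1],1),round(r[2],2),'med',np.median(P,0).round(4),'z',np.nanpercentile(P[:,2],[2,50,98]).round(4))
for n in("top","side"):
    D=np.load(f"{n}0.npz");W=D["W"];hsv=cv2.cvtColor(D["img"],cv2.COLOR_BGR2HSV);H,S,V=[hsv[...,i].astype(int) for i in range(3)]
    x,y,z=W[...,0],W[...,1],W[...,2]
    R=(x>.35)&(x<.8)&(y>-.35)&(y<.45)
    print(n,"slab z",np.nanmedian(z[R&(S<30)&(V>150)]), "y",np.nanpercentile(y[R&(S<30)&(V>200)],[1,99]))
    rect(W[R&(z>.135)&(z<.2)&(H<15)&(S>150)],"cap")
    rect(W[R&(z>.172)&(z<.18)&(H<15)&(S>150)],"captop")
    rect(W[R&(z>.06)&(z<.095)&(y>.03)&(y<.17)],"vee")
    rect(W[R&(z>.026)&(z<.04)&(V<120)&(S<80)&(y>0)&(x>.42)],"plate")
    rect(W[R&(z>.045)&(z<.085)&(y<-.08)&(S>120)&(H>8)],"brass")
    rect(W[R&(z>.05)&(z<.085)&(y<-.08)&(V<70)],"black")
    rect(W[R&(z>.028)&(z<.043)&(y<-.05)&(S>90)&(H<22)],"rest")
    rect(W[R&(z>.05)&(z<.08)&(y<.05)&(y>-.05)],"jar")
```

```text
top slab z 0.02110075360997188 y [-0.34398388  0.38154735]
cap 9 [495.4 233.3] [18.4 30.7] 36.56 med [0.491  0.2278 0.1762] z [0.1697 0.1762 0.1771]
captop 7 [489.5 236.8] [ 8.9 28.3] 1.23 med [0.4908 0.2335 0.1763] z [0.1733 0.1763 0.1771]
vee 267 [507.3  72.6] [56.3 43.7] 2.12 med [0.5072 0.0727 0.0783] z [0.063  0.0783 0.0882]
plate 2011 [516.1 226.3] [441.7 150.7] 82.03 med [0.5001 0.143  0.033 ] z [0.0272 0.033  0.0389]
brass 258 [ 538.6 -212.6] [ 60.  129.2] 81.7 med [ 0.4932 -0.2066  0.0721] z [0.0551 0.0721 0.0793]
black 176 [ 588.5 -218.6] [60.1 36.7] 82.92 med [ 0.5869 -0.2166  0.0724] z [0.057  0.0724 0.0791]
rest 561 [ 616.9 -216.5] [ 68.1 354.8] 87.33 med [ 0.5418 -0.2152  0.036 ] z [0.0294 0.036  0.0419]
jar 86 [587.4 -38.9] [415.1  18.7] 0.4 med [ 0.4    -0.0403  0.0705] z [0.0504 0.0705 0.0761]
side slab z 0.01997623696663975 y [-0.34470012  0.38092034]
cap 124 [499.  233.3] [34.  36.3] 54.44 med [0.4934 0.2291 0.1731] z [0.1573 0.1731 0.1773]
captop 72 [497.7 235.2] [32.1 30.6] 53.36 med [0.4972 0.233  0.1752] z [0.1724 0.1752 0.1774]
vee 339 [504.1  72.7] [57.8 50.4] 6.61 med [0.5076 0.0659 0.0748] z [0.0609 0.0748 0.0854]
plate 1647 [501.6 147.7] [113.3 278.8] 2.21 med [0.4834 0.1457 0.0319] z [0.0273 0.0319 0.0356]
brass 531 [ 538.2 -214.2] [ 65.4 133.7] 82.63 med [ 0.4856 -0.2183  0.0684] z [0.0471 0.0684 0.0761]
black 453 [ 537.6 -221. ] [125.1  68.2] 0.68 med [ 0.5767 -0.2269  0.0686] z [0.0508 0.0686 0.0762]
rest 954 [ 575.9 -152.5] [399.2 204.2] 0.07 med [ 0.529  -0.2188  0.035 ] z [0.0287 0.035  0.0413]
jar 109 [447.6   2.1] [170.9  30.3] 41.1 med [ 0.3979 -0.0394  0.0693] z [0.0546 0.0693 0.0762]
```

Run:
```python
from h import *
from scipy.optimize import least_squares
def cyl(P,p0):
    # p=(x,y,yaw): axis dir (-sin,cos); z centre .055 r .02, plus z offset
    def f(p):
        a=np.array([-np.sin(p[2]),np.cos(p[2])]); q=P[:,:2]-p[:2]
        t=q@a; u=q@np.array([a[1],-a[0]])
        d=np.hypot(u,P[:,2]-.055-p[3])-.02
        return np.r_[d*1000]
    r=least_squares(f,p0+[0,0],loss='soft_l1').x
    a=np.array([-np.sin(r[2]),np.cos(r[2])]); q=P[:,:2]-r[:2]
    t=q@a; e=np.percentile(t,[1,99]); c=r[:2]+a*e.mean(); return c.round(4),r[2].round(3),r[3].round(4),e.round(4)
for n in("top","side"):
    D=np.load(f"{n}0.npz");W=D["W"];P=W.reshape(-1,3);P=P[np.isfinite(P).all(1)]
    hh=P[:,2]
    for nm,c in(("brass",(.493,-.208)),("black",(.587,-.218))):
        m=(hh>.05)&(hh<.083)&(np.hypot(P[:,0]-c[0],P[:,1]-c[1])<.046)
        print(n,nm,cyl(P[m],[c[0],c[1]]))
    # plate: points with z .027-.04 away from slab; boundary fits
    hsv=cv2.cvtColor(D["img"],cv2.COLOR_BGR2HSV)
    m=(hsv[...,2]<125)&(hsv[...,1]<80)&(W[...,2]>.024)&(W[...,2]<.042)&(abs(W[...,0]-.503)<.075)&(W[...,1]>-.01)&(W[...,1]<.31)
    Q=W[m]; th=np.radians(2.2)
    for _ in range(3):
        ex=np.array([np.cos(th),np.sin(th)]);ey=np.array([-ex[1],ex[0]])
        u=Q[:,:2]@ex;v=Q[:,:2]@ey
        lo=[];hi=[];vc=[]
        for v0 in np.arange(v.min()+.01,v.max()-.01,.008):
            s=abs(v-v0)<.004
            if s.sum()>8: lo.append(u[s].min());hi.append(u[s].max());vc.append(v0)
        a=np.polyfit(vc,lo,1);b=np.polyfit(vc,hi,1)
        k=least_squares(lambda p:np.r_[np.array(lo)-p[0]-p[2]*np.array(vc),np.array(hi)-p[1]-p[2]*np.array(vc)]*1000,[min(lo),max(hi),0],loss='soft_l1').x
        th-=k[2]
    c=ex*(np.median(lo)+np.median(hi))/2+ey*(np.percentile(v,.3)+np.percentile(v,99.7))/2
    print(n,"plate yaw",th,"width",np.median(hi)-np.median(lo),"len",np.ptp(v),"centre",c,"origin",c-ey*.075, "slopes",a[0],b[0])
    m=(P[:,2]>.062)&(P[:,2]<.09)&(abs(P[:,0]-.506)<.045)&(abs(P[:,1]-.073)<.04);Q=P[m]
    u=(Q[:,:2])@ex;v=Q[:,:2]@ey
    b=np.arange(u.min(),u.max(),.004)
    print([(round(x*1000),round(np.median(Q[:,2][(u>=x)&(u<x+.004)])*1000)) for x in b if ((u>=x)&(u<x+.004)).any()],np.percentile(v,[1,99]))
```

```text
top brass (array([ 0.4947, -0.2072]), np.float64(-0.131), np.float64(0.0008), array([-2.1033, -2.042 ]))
top black (array([ 0.589 , -0.2198]), np.float64(-0.141), np.float64(0.0008), array([-0.486 , -0.4247]))
top plate yaw 0.03903107234557827 width 0.10539028810544204 len 0.2746275641537946 centre [0.50500985 0.14867785] origin [0.50793643 0.07373497] slopes 3.5717774653331055e-05 2.014772835247215e-05
[(482, 77), (486, 83), (490, 85), (494, 84), (498, 78), (502, 73), (506, 68), (510, 67), (514, 73), (518, 77), (522, 81), (526, 85), (530, 81), (534, 77), (538, 71)] [0.03099701 0.07455171]
side brass (array([ 0.4931, -0.2082]), np.float64(-0.125), np.float64(-0.0007), array([-0.166 , -0.1034]))
side black (array([ 0.5873, -0.2206]), np.float64(-0.14), np.float64(-0.0005), array([-0.2388, -0.1761]))
side plate yaw 0.03898344323829434 width 0.10808051964813353 len 0.27885961683147414 centre [0.50080518 0.14613788] origin [0.5037282  0.07119487] slopes 0.0015837369009923153 -0.05571380563647271
[(479, 67), (483, 76), (487, 82), (491, 79), (495, 73), (499, 73), (503, 66), (507, 66), (511, 68), (515, 74), (519, 79), (523, 82), (527, 82), (531, 72), (535, 73)] [0.02929339 0.07639637]
```

Request:
{"api": "apply_moves", "payload": {
  "motion": [
    {"wz": -1, "dz": -1},
    {"wz": -1},
    {"wz": -1},
    {"wz": -0.15},
    {"dx": -1, "dy": -0.9},
    {"dx": -1, "dy": -0.9},
    {"dx": -1, "dy": -0.9},
    {"dx": -1, "dy": -0.9},
    {"dx": -1, "dy": -0.9},
    {"dx": -1, "dy": -0.9},
    {"dx": -1, "dy": -1},
    {"dx": -1, "dy": -1},
    {"dx": -1, "dy": -1},
    {"dx": -1, "dy": -1},
    {"dx": -1, "dy": -1},
    {"dx": -1, "dy": -1},
    {"dx": -1, "dy": -1},
    {"dx": -1, "dy": -1},
    {"dx": -1, "dy": -1},
    {"dx": -1, "dy": -1}
  ],
  "jaw": 0,
  "force": 20
}}

```text
schema error: expected keys dx, dy, dz, wx, wy, wz
```

Request:
{"api": "apply_moves", "payload": {
  "motion": [
    {"dx": 0, "dy": 0, "dz": -1, "wx": 0, "wy": 0, "wz": -1},
    {"dx": 0, "dy": 0, "dz": 0, "wx": 0, "wy": 0, "wz": -1},
    {"dx": 0, "dy": 0, "dz": 0, "wx": 0, "wy": 0, "wz": -1},
    {"dx": 0, "dy": 0, "dz": 0, "wx": 0, "wy": 0, "wz": -0.15},
    {"dx": -1, "dy": -0.9, "dz": 0, "wx": 0, "wy": 0, "wz": 0},
    {"dx": -1, "dy": -0.9, "dz": 0, "wx": 0, "wy": 0, "wz": 0},
    {"dx": -1, "dy": -0.9, "dz": 0, "wx": 0, "wy": 0, "wz": 0},
    {"dx": -1, "dy": -0.9, "dz": 0, "wx": 0, "wy": 0, "wz": 0},
    {"dx": -1, "dy": -0.9, "dz": 0, "wx": 0, "wy": 0, "wz": 0},
    {"dx": -1, "dy": -0.9, "dz": 0, "wx": 0, "wy": 0, "wz": 0},
    {"dx": -1, "dy": -1, "dz": 0, "wx": 0, "wy": 0, "wz": 0},
    {"dx": -1, "dy": -1, "dz": 0, "wx": 0, "wy": 0, "wz": 0},
    {"dx": -1, "dy": -1, "dz": 0, "wx": 0, "wy": 0, "wz": 0},
    {"dx": -1, "dy": -1, "dz": 0, "wx": 0, "wy": 0, "wz": 0},
    {"dx": -1, "dy": -1, "dz": 0, "wx": 0, "wy": 0, "wz": 0},
    {"dx": -1, "dy": -1, "dz": 0, "wx": 0, "wy": 0, "wz": 0},
    {"dx": -1, "dy": -1, "dz": 0, "wx": 0, "wy": 0, "wz": 0},
    {"dx": -1, "dy": -1, "dz": 0, "wx": 0, "wy": 0, "wz": 0},
    {"dx": -1, "dy": -1, "dz": 0, "wx": 0, "wy": 0, "wz": 0},
    {"dx": -1, "dy": -1, "dz": 0, "wx": 0, "wy": 0, "wz": 0}
  ],
  "jaw": 0,
  "force": 20
}}

```text
clock: 2.6
tool_pos: [0.492, 0.2394, 0.22]
ee_rot: [-3.141, -0.0, 3.01]
force: [1.3, -0.2, -0.6]
gripper_width: 0.0
grasp_force: 0.0
```

Request:
{"api": "apply_moves", "payload": {
  "motion": [
    {"dx": -0.4, "dy": -0.06, "dz": 0, "wx": 0, "wy": 0, "wz": 0},
    {"dx": 0, "dy": 0, "dz": 1, "wx": 0, "wy": 0, "wz": 0},
    {"dx": 0, "dy": 0, "dz": 0.6, "wx": 0, "wy": 0, "wz": 0},
    {"dx": 0, "dy": 0, "dz": 0.2, "wx": 0, "wy": 0, "wz": 0},
    {"dx": 0, "dy": 0, "dz": 0.2, "wx": 0, "wy": 0, "wz": 0},
    {"dx": 0, "dy": 0, "dz": 0.1, "wx": 0, "wy": 0, "wz": 0},
    {"dx": 0, "dy": 0, "dz": 0, "wx": 0, "wy": 0, "wz": 0},
    {"dx": 0, "dy": 0, "dz": 0, "wx": 0, "wy": 0, "wz": 0}
  ]
}}

```text
clock: 3.6
tool_pos: [0.4995, 0.2381, 0.1784]
ee_rot: [3.141, 0.0, 3.012]
force: [0.6, -0.9, 0.2]
gripper_width: 0.0005
grasp_force: 0.0
```

Run:
```python
from h import *
for n in("side","top"):
    d=manip.get_image(n);i=d["img"]; c=i[130:290,230:390] if n=="side" else i[180:290,180:330]
    cv2.imwrite(f"pics/p_{n}.png",cv2.resize(c,None,fx=3,fy=3))
print(manip.read_state())
```

```text
{'clock': 3.7, 'joint_pos': array([-0.64860477,  0.33683097,  0.14129611,  1.78833261, -0.05472323,
        1.01978086,  0.95423777]), 'dq': array([-1.19989910e-03, -2.07820815e-04, -1.12059241e-04,  1.64560422e-03,
        7.71269643e-04, -9.11205507e-04,  6.90256195e-05]), 'tau': array([-1.42921341e-02, -5.66800582e+01,  2.07295060e+00, -2.95054632e+01,
       -9.65813415e-04,  8.92366399e-02, -8.78011560e-04]), 'tool_pos': array([0.49949153, 0.23809052, 0.17836935]), 'ee_rot': array([3.14128901e+00, 3.07310510e-04, 3.01153462e+00]), 'force': array([0.1659836 , 0.48052263, 0.01148617]), 'moment': array([-0.00570227,  0.0058723 ,  0.00814666]), 'grasp_force': 0.0, 'gripper_width': 0.00045442705828024037}
```

View pics/p_side.png

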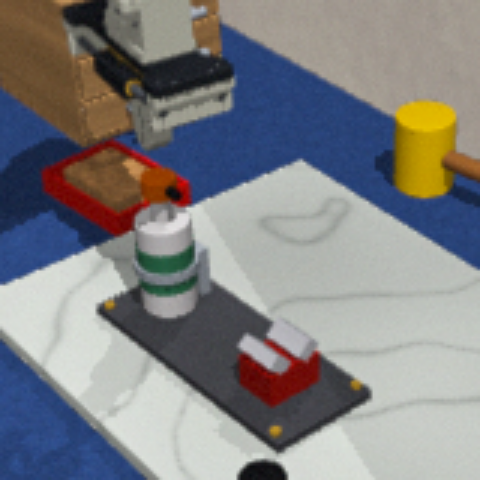

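The crop shows the fingertip at about (153,145), still clear above the orange cap at (157,175), and no force is felt. I'll measure the gap.

Run:
```python
from h import *
d=manip.get_image("side");W=cloud(d)
for v in range(160,206,3):
    print(v,[tuple((W[v,u]*1000).round().astype(int)) if np.isfinite(W[v,u]).all() else None for u in (276,280,284,288)],d["img"][v,282])
```

```text
160 [(np.int64(466), np.int64(199), np.int64(287)), (np.int64(452), np.int64(157), np.int64(308)), (np.int64(457), np.int64(146), np.int64(311)), (np.int64(469), np.int64(148), np.int64(306))] [30 25 23]
163 [(np.int64(491), np.int64(243), np.int64(253)), (np.int64(450), np.int64(155), np.int64(302)), (np.int64(459), np.int64(151), np.int64(300)), (np.int64(469), np.int64(149), np.int64(298))] [131 144 144]
166 [(np.int64(490), np.int64(244), np.int64(244)), (np.int64(451), np.int64(157), np.int64(292)), (np.int64(462), np.int64(158), np.int64(288)), (np.int64(473), np.int64(156), np.int64(285))] [125 137 137]
169 [(np.int64(490), np.int64(244), np.int64(235)), (np.int64(451), np.int64(159), np.int64(284)), None, (np.int64(472), np.int64(157), np.int64(277))] [110 118 118]
172 [(np.int64(486), np.int64(240), np.int64(229)), (np.int64(451), np.int64(160), np.int64(275)), (np.int64(458), np.int64(154), np.int64(275)), (np.int64(731), np.int64(576), np.int64(0))] [149 160 162]
175 [(np.int64(489), np.int64(246), np.int64(216)), None, (np.int64(499), np.int64(222), np.int64(223)), (np.in
[... 1400 characters left out ...]
6), np.int64(158)), (np.int64(497), np.int64(208), np.int64(166))] [  0  55 132]
199 [(np.int64(573), np.int64(408), np.int64(29)), (np.int64(490), np.int64(240), np.int64(144)), (np.int64(494), np.int64(225), np.int64(149)), (np.int64(518), np.int64(244), np.int64(131))] [128 126 128]
202 [(np.int64(483), np.int64(252), np.int64(131)), (np.int64(489), np.int64(240), np.int64(134)), (np.int64(495), np.int64(230), np.int64(136)), (np.int64(510), np.int64(233), np.int64(129))] [159 157 163]
205 [(np.int64(475), np.int64(240), np.int64(130)), (np.int64(482), np.int64(230), np.int64(132)), (np.int64(492), np.int64(226), np.int64(130)), (np.int64(501), np.int64(220), np.int64(129))] [201 202 206]
```

Run:
```python
from h import *
W0=np.load("top0.npz")["W"]
P=W0.reshape(-1,3); m=(np.hypot(P[:,0]-.214,P[:,1]-.587)<.12)&(P[:,2]>.1)
print("start: z pct",np.percentile(P[m][:,2],[0.5,2,10,50,90,99]).round(3))
for n in("top","side"):
    d=manip.get_image(n);P=cloud(d).reshape(-1,3)
    for lo,hi in((.178,.215),(.215,.24),(.24,.265),(.265,.29),(.29,.32)):
        m=(np.hypot(P[:,0]-.4995,P[:,1]-.238)<.13)&(P[:,2]>lo)&(P[:,2]<hi)
        Q=P[m]; print(n,lo,len(Q), Q[:,:2].min(0).round(3) if len(Q) else'',Q[:,:2].max(0).round(3) if len(Q) else '')
```

```text
start: z pct [0.295 0.306 0.332 0.484 0.687 0.702]
top 0.178 0  
top 0.215 0  
top 0.24 0  
top 0.265 29 [0.461 0.176] [0.525 0.217]
top 0.29 466 [0.452 0.139] [0.527 0.215]
side 0.178 21 [0.486 0.226] [0.508 0.249]
side 0.215 75 [0.485 0.217] [0.507 0.258]
side 0.24 28 [0.485 0.22 ] [0.49  0.256]
side 0.265 342 [0.451 0.146] [0.525 0.329]
side 0.29 831 [0.449 0.138] [0.526 0.335]
```

View pics/p_top.png

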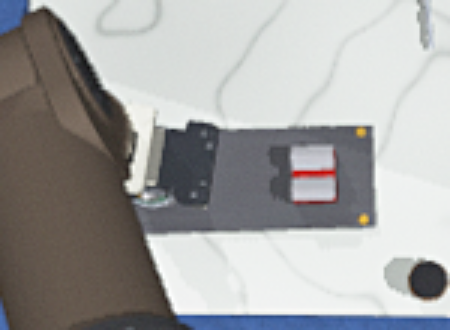

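The top crop shows the gripper body over the bottle, at about (180,165) in the crop, with the V-block at (312,175). Both the body and the fingertips sit about 35 mm higher than the reported TCP suggests. I'll trust the camera and feel for contact in small steps.

Request:
{"api": "apply_moves", "payload": {
  "motion": [
    {"dx": 0, "dy": 0, "dz": 0.5, "wx": 0, "wy": 0, "wz": 0},
    {"dx": 0, "dy": 0, "dz": 0.4, "wx": 0, "wy": 0, "wz": 0},
    {"dx": 0, "dy": 0, "dz": 0.2, "wx": 0, "wy": 0, "wz": 0},
    {"dx": 0, "dy": 0, "dz": 0, "wx": 0, "wy": 0, "wz": 0}
  ]
}}

```text
clock: 4.35
tool_pos: [0.4991, 0.2379, 0.1556]
ee_rot: [-3.141, -0.001, 3.012]
force: [-0.3, -0.3, -0.0]
gripper_width: 0.0006
grasp_force: 0.0
```

Run:
```python
from h import *
d=manip.get_image("side");P=cloud(d);cv2.imwrite("pics/s2.png",cv2.resize(d["img"][130:250,220:380],None,fx=4,fy=4))
Q=P.reshape(-1,3);hsv=cv2.cvtColor(d["img"],cv2.COLOR_BGR2HSV).reshape(-1,3)
m=(np.hypot(Q[:,0]-.4995,Q[:,1]-.238)<.035)&(Q[:,2]>.13)
c=m&(hsv[:,1]>150)&(hsv[:,0]<15); g=m&(hsv[:,1]<60)
print("cap z",np.percentile(Q[c][:,2],[90,97]),"finger low",np.percentile(Q[g&(Q[:,2]>.16)][:,2],[1,3,10]))
s=manip.read_state();print(s["tool_pos"],s["force"])
```

```text
cap z [0.17641498 0.17736002] finger low [0.18603316 0.19140994 0.20004801]
[0.4993558  0.23801131 0.1559905 ] [ 0.27425146 -1.05310886  0.76807389]
```

View pics/s2.png

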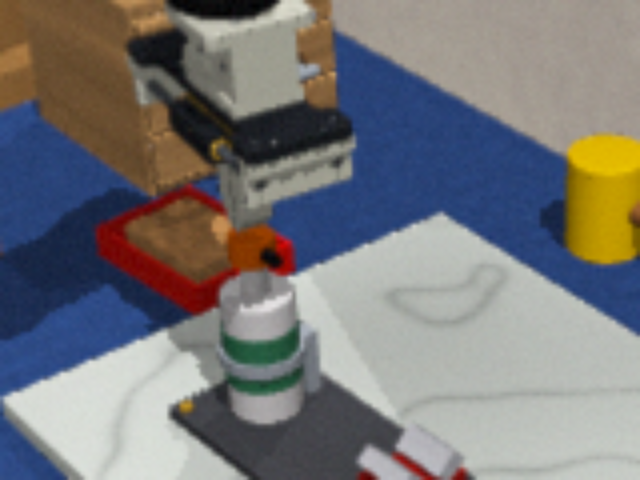

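The fingertip at (252,215) is now just above the cap at (253,240), with about 8–10 mm to go.

Request:
{"api": "apply_moves", "payload": {
  "motion": [
    {"dx": 0, "dy": 0, "dz": 0.4, "wx": 0, "wy": 0, "wz": 0},
    {"dx": 0, "dy": 0, "dz": 0.2, "wx": 0, "wy": 0, "wz": 0},
    {"dx": 0, "dy": 0, "dz": 0, "wx": 0, "wy": 0, "wz": 0}
  ]
}}

```text
clock: 4.78
tool_pos: [0.4998, 0.2383, 0.1442]
ee_rot: [3.141, 0.001, 3.012]
force: [0.6, 0.3, 3.2]
gripper_width: 0.0004
grasp_force: 1.8
```

Request:
{"api": "apply_moves", "payload": {
  "motion": [
    {"dx": 0, "dy": 0, "dz": 0.1, "wx": 0, "wy": 0, "wz": 0},
    {"dx": 0, "dy": 0, "dz": 0, "wx": 0, "wy": 0, "wz": 0}
  ]
}}

```text
clock: 5.03
tool_pos: [0.4998, 0.2383, 0.1424]
ee_rot: [3.141, 0.001, 3.012]
force: [1.1, 0.3, 4.9]
gripper_width: 0.0005
grasp_force: 2.2
```

Request:
{"api": "apply_moves", "payload": {
  "motion": [
    {"dx": 0, "dy": 0, "dz": 0.1, "wx": 0, "wy": 0, "wz": 0},
    {"dx": 0, "dy": 0, "dz": 0.05, "wx": 0, "wy": 0, "wz": 0},
    {"dx": 0, "dy": 0, "dz": 0, "wx": 0, "wy": 0, "wz": 0}
  ]
}}

```text
clock: 5.4
tool_pos: [0.4999, 0.2383, 0.1405]
ee_rot: [3.14, 0.001, 3.012]
force: [-2.3, -1.0, 16.2]
gripper_width: 0.0007
grasp_force: 8.1
```

Request:
{"api": "apply_moves", "payload": {
  "motion": [
    {"dx": 0, "dy": 0, "dz": 0.05, "wx": 0, "wy": 0, "wz": 0},
    {"dx": 0, "dy": 0, "dz": 0, "wx": 0, "wy": 0, "wz": 0}
  ]
}}

```text
clock: 5.65
tool_pos: [0.5, 0.2384, 0.1403]
ee_rot: [3.14, 0.002, 3.011]
force: [-4.8, -3.1, 24.9]
gripper_width: 0.0004
grasp_force: 12.3
```

The cap is on its stop: 25 N measured and z no longer falling. Next I retract, open the gripper and travel to the roller.

Request:
{"api": "apply_moves", "payload": {
  "motion": [
    {"dx": 0, "dy": 0, "dz": -1, "wx": 0, "wy": 0, "wz": 0},
    {"dx": 0, "dy": 0, "dz": -1, "wx": 0, "wy": 0, "wz": 0},
    {"dx": 0, "dy": 0, "dz": -1, "wx": 0, "wy": 0, "wz": 0},
    {"dx": 0, "dy": 0, "dz": 0, "wx": 0, "wy": 0, "wz": 0},
    {"dx": -0.1, "dy": -1, "dz": 0, "wx": 0, "wy": 0, "wz": 0},
    {"dx": -0.1, "dy": -1, "dz": 0, "wx": 0, "wy": 0, "wz": 0},
    {"dx": -0.1, "dy": -1, "dz": 0, "wx": 0, "wy": 0, "wz": 0},
    {"dx": -0.1, "dy": -1, "dz": 0, "wx": 0, "wy": 0, "wz": 0},
    {"dx": -0.1, "dy": -1, "dz": 0, "wx": 0, "wy": 0, "wz": 0},
    {"dx": -0.1, "dy": -1, "dz": 0, "wx": 0, "wy": 0, "wz": 0},
    {"dx": -0.1, "dy": -1, "dz": 0, "wx": 0, "wy": 0, "wz": 0},
    {"dx": -0.1, "dy": -1, "dz": 0, "wx": 0, "wy": 0, "wz": 0},
    {"dx": -0.1, "dy": -1, "dz": 0, "wx": 0, "wy": 0, "wz": 0},
    {"dx": -0.1, "dy": -1, "dz": 0, "wx": 0, "wy": 0, "wz": 0},
    {"dx": -0.2, "dy": -1, "dz": 0, "wx": 0, "wy": 0, "wz": 0},
    {"dx": -0.2, "dy": -1, "dz": 0, "wx": 0, "wy": 0, "wz": 0},
    {"dx": -0.2, "dy": -1, "dz": 0, "wx": 0, "wy": 0, "wz": 0},
    {"dx": -0.2, "dy": -1, "dz": 0, "wx": 0, "wy": 0, "wz": 0},
    {"dx": -0.2, "dy": -1, "dz": 0, "wx": 0, "wy": 0, "wz": 0},
    {"dx": -0.2, "dy": -1, "dz": 0, "wx": 0, "wy": 0, "wz": 0}
  ]
}}

```text
clock: 8.15
tool_pos: [0.5012, -0.0863, 0.1982]
ee_rot: [3.141, 0.0, 3.011]
force: [0.4, -0.2, 0.3]
gripper_width: 0.0006
grasp_force: 0.0
```

Request:
{"api": "apply_moves", "payload": {
  "motion": [
    {"dx": -0.2, "dy": -1, "dz": 0, "wx": 0, "wy": 0, "wz": 0},
    {"dx": -0.2, "dy": -1, "dz": 0, "wx": 0, "wy": 0, "wz": 0},
    {"dx": 0, "dy": -1, "dz": 0, "wx": 0, "wy": 0, "wz": 0},
    {"dx": 0, "dy": -1, "dz": 0, "wx": 0, "wy": 0, "wz": 0},
    {"dx": 0, "dy": -1, "dz": 0, "wx": 0, "wy": 0, "wz": 0},
    {"dx": 0, "dy": -1, "dz": 0, "wx": 0, "wy": 0, "wz": 0},
    {"dx": 0, "dy": -0.1, "dz": 1, "wx": 0, "wy": 0, "wz": 0},
    {"dx": 0, "dy": 0, "dz": 1, "wx": 0, "wy": 0, "wz": 0},
    {"dx": 0, "dy": 0, "dz": 1, "wx": 0, "wy": 0, "wz": 0},
    {"dx": 0, "dy": 0, "dz": 0, "wx": 0, "wy": 0, "wz": 0}
  ],
  "jaw": 1
}}

```text
clock: 9.4
tool_pos: [0.4922, -0.2071, 0.1371]
ee_rot: [3.141, -0.003, 3.011]
force: [-0.4, 0.4, 0.4]
gripper_width: 0.0907
grasp_force: 0.0
```

Run:
```python
from h import *
d=manip.get_image("side");W=cloud(d);cv2.imwrite("pics/s3.png",cv2.resize(d["img"][200:380,320:520],None,fx=3,fy=3))
s=manip.read_state();print(s["tool_pos"],s["force"],s["gripper_width"])
t=s["tool_pos"];P=W.reshape(-1,3)
ey=np.array([.1296,.9916]);ex=np.array([-.9916,.1296])
q=P[:,:2]-t[:2];u=q@ex;v=q@ey
for sg in(-1,1):
  m=(abs(u)<.03)&(sg*v>.035)&(sg*v<.075)&(P[:,2]>.085)&(P[:,2]<.3)
  for lo in np.arange(.085,.24,.012):
    k=m&(P[:,2]>=lo)&(P[:,2]<lo+.012)
    if k.sum(): print(sg,lo.round(3),k.sum(),u[k].min().round(3),u[k].max().round(3),v[k].min().round(3),v[k].max().round(3),P[k][:,2].min().round(3))
```

```text
[ 0.49302439 -0.20738405  0.1380508 ] [ 0.34016718 -0.19779343  0.37933301] 0.09136565258984353
-1 0.157 3 0.01 0.012 -0.049 -0.048 0.166
-1 0.169 33 -0.007 0.014 -0.062 -0.046 0.172
-1 0.181 50 -0.01 0.014 -0.064 -0.048 0.181
-1 0.193 39 -0.01 0.013 -0.066 -0.048 0.193
1 0.157 18 -0.006 0.012 0.044 0.054 0.163
1 0.169 48 -0.008 0.013 0.043 0.062 0.169
1 0.181 50 -0.008 0.014 0.043 0.063 0.181
1 0.193 46 -0.003 0.014 0.044 0.065 0.193
1 0.205 40 -0.009 0.014 0.045 0.065 0.205
1 0.217 19 -0.007 0.008 0.047 0.05 0.217
1 0.229 17 0.006 0.028 0.047 0.05 0.229
```

View pics/s3.png

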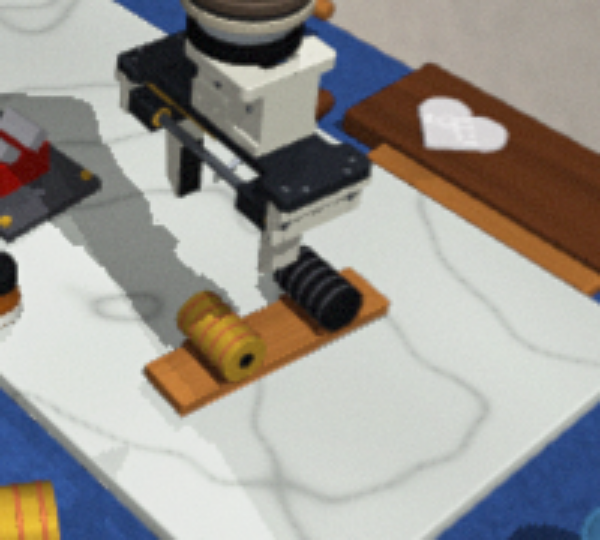

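The open fingers straddle the brass roller, which is at (220,335) in the crop. The fingertips stand 26.5 mm above the reported TCP z, so the TCP must go to about 0.0095. The black roller at (322,288) is clear.

Request:
{"api": "apply_moves", "payload": {
  "motion": [
    {"dx": -0.1, "dy": 0.05, "dz": 1, "wx": 0, "wy": 0, "wz": 0},
    {"dx": 0, "dy": 0, "dz": 1, "wx": 0, "wy": 0, "wz": 0},
    {"dx": 0, "dy": 0, "dz": 1, "wx": 0, "wy": 0, "wz": 0},
    {"dx": 0, "dy": 0, "dz": 1, "wx": 0, "wy": 0, "wz": 0},
    {"dx": 0, "dy": 0, "dz": 0.8, "wx": 0, "wy": 0, "wz": 0},
    {"dx": 0, "dy": 0, "dz": 0.8, "wx": 0, "wy": 0, "wz": 0},
    {"dx": 0, "dy": 0, "dz": 0.5, "wx": 0, "wy": 0, "wz": 0},
    {"dx": 0, "dy": 0, "dz": 0.3, "wx": 0, "wy": 0, "wz": 0},
    {"dx": 0, "dy": 0, "dz": 0, "wx": 0, "wy": 0, "wz": 0}
  ]
}}

```text
clock: 10.58
tool_pos: [0.4957, -0.2062, 0.0099]
ee_rot: [3.142, -0.0, 3.012]
force: [1.1, -0.3, -0.1]
gripper_width: 0.092
grasp_force: 0.0
```

Request:
{"api": "apply_moves", "payload": {
  "motion": [
    {"dx": 0, "dy": 0, "dz": 0, "wx": 0, "wy": 0, "wz": 0},
    {"dx": 0, "dy": 0, "dz": 0, "wx": 0, "wy": 0, "wz": 0},
    {"dx": 0, "dy": 0, "dz": 0, "wx": 0, "wy": 0, "wz": 0},
    {"dx": 0, "dy": 0, "dz": 0, "wx": 0, "wy": 0, "wz": 0},
    {"dx": 0, "dy": 0, "dz": 0, "wx": 0, "wy": 0, "wz": 0},
    {"dx": 0, "dy": 0, "dz": 0, "wx": 0, "wy": 0, "wz": 0}
  ],
  "jaw": 0.5,
  "force": 45
}}

```text
clock: 11.32
tool_pos: [0.4959, -0.2063, 0.0103]
ee_rot: [-3.142, 0.0, 3.012]
force: [-0.5, 0.2, 3.9]
gripper_width: 0.0619
grasp_force: 45.0
```

Request:
{"api": "apply_moves", "payload": {
  "motion": [
    {"dx": 0, "dy": 0, "dz": -0.5, "wx": 0, "wy": 0, "wz": 0},
    {"dx": 0, "dy": 0, "dz": -1, "wx": 0, "wy": 0, "wz": 0},
    {"dx": 0, "dy": 0, "dz": -1, "wx": 0, "wy": 0, "wz": 0},
    {"dx": 0, "dy": 0, "dz": -1, "wx": 0, "wy": 0, "wz": 0},
    {"dx": 0, "dy": 0, "dz": -1, "wx": 0, "wy": 0, "wz": 0},
    {"dx": 0, "dy": 0, "dz": -0.5, "wx": 0, "wy": 0, "wz": -1},
    {"dx": 0, "dy": 0, "dz": 0, "wx": 0, "wy": 0, "wz": -1},
    {"dx": 0, "dy": 0, "dz": 0, "wx": 0, "wy": 0, "wz": -0.4},
    {"dx": 0, "dy": 1, "dz": 0, "wx": 0, "wy": 0, "wz": 0},
    {"dx": 0, "dy": 1, "dz": 0, "wx": 0, "wy": 0, "wz": 0},
    {"dx": 0, "dy": 1, "dz": 0, "wx": 0, "wy": 0, "wz": 0},
    {"dx": 0, "dy": 1, "dz": 0, "wx": 0, "wy": 0, "wz": 0},
    {"dx": -0.2, "dy": 1, "dz": 0, "wx": 0, "wy": 0, "wz": 0},
    {"dx": -0.2, "dy": 1, "dz": 0, "wx": 0, "wy": 0, "wz": 0},
    {"dx": -0.2, "dy": 1, "dz": 0, "wx": 0, "wy": 0, "wz": 0},
    {"dx": -0.2, "dy": 1, "dz": 0, "wx": 0, "wy": 0, "wz": 0},
    {"dx": -0.2, "dy": 1, "dz": 0, "wx": 0, "wy": 0, "wz": 0},
    {"dx": -0.15, "dy": 1, "dz": 0, "wx": 0, "wy": 0, "wz": 0},
    {"dx": 0, "dy": 1, "dz": 0, "wx": 0, "wy": 0, "wz": 0},
    {"dx": 0, "dy": 1, "dz": 0, "wx": 0, "wy": 0, "wz": 0}
  ]
}}

```text
clock: 13.82
tool_pos: [0.5093, 0.0351, 0.1099]
ee_rot: [-3.141, -0.001, -3.105]
force: [0.3, 0.3, -3.4]
gripper_width: 0.0619
grasp_force: 45.0
```

Request:
{"api": "apply_moves", "payload": {
  "motion": [
    {"dx": 0, "dy": 1, "dz": 0, "wx": 0, "wy": 0, "wz": 0},
    {"dx": 0, "dy": 0.9, "dz": 0.5, "wx": 0, "wy": 0, "wz": 0},
    {"dx": 0, "dy": 0, "dz": 0, "wx": 0, "wy": 0, "wz": 0},
    {"dx": 0, "dy": 0, "dz": 0, "wx": 0, "wy": 0, "wz": 0}
  ]
}}

```text
clock: 14.32
tool_pos: [0.508, 0.0717, 0.0998]
ee_rot: [-3.141, -0.001, -3.105]
force: [0.0, -0.5, -2.3]
gripper_width: 0.0618
grasp_force: 45.0
```

```bash
cat > m.py <<'E'
from h import *
from scipy.optimize import least_squares
s=manip.read_state();t=s["tool_pos"];print(t,s["ee_rot"],s["force"],s["gripper_width"],s["grasp_force"])
for n in("side","top"):
    d=manip.get_image(n);W=cloud(d)
    if n=="side": cv2.imwrite(f"pics/m{s['clock']:.2f}.png",cv2.resize(d["img"][160:310,230:410],None,fx=3,fy=3))
    hsv=cv2.cvtColor(d["img"],cv2.COLOR_BGR2HSV)
    zc=t[2]+.0375+.008
    for sel in("brass","vee"):
        if sel=="brass": m=(hsv[...,1]>110)&(hsv[...,0]>12)&(hsv[...,0]<35)&(abs(W[...,2]-zc)<.03)&(np.hypot(W[...,0]-t[0],W[...,1]-t[1])<.06)
        else: m=(hsv[...,1]<70)&(W[...,2]>.058)&(W[...,2]<.09)&(abs(W[...,0]-.507)<.028)&(abs(W[...,1]-.0725)<.03)
        Q=W[m]
        if len(Q)<15: print(n,sel,"few",len(Q));continue
        if sel=="brass":
            a=np.array([-.039,.9992]);e=np.array([.9992,.039])
            r=least_squares(lambda p:(np.hypot(Q[:,:2]@e-p[0],Q[:,2]-p[1])-.02)*1000,[t[:2]@e,zc],loss='soft_l1')
            print(n,"brass",len(Q),"u,z",r.x.round(4),"v",np.percentile(Q[:,:2]@a,[1,99]).round(4))
        else:
            a=np.array([-.039,.9992]);e=np.array([.9992,.039]);u=Q[:,:2]@e
            r=least_squares(lambda p:(Q[:,2]-p[1]-abs(u-p[0]))*1000,[.509,.066],loss='soft_l1')
            print(n,"vee",len(Q),"u,z0",r.x.round(4),"v",np.percentile(Q[:,:2]@a,[1,99]).round(4))
E
python3 m.py; ls pics
```

```text
[0.50804669 0.071682   0.09980285] [-3.14090915e+00 -7.66574830e-04 -3.10462423e+00] [ 0.01377672 -0.46252364 -2.3445283 ] 0.06175845680050697 44.99922215938568
side brass 244 u,z [0.5087 0.145 ] v [0.0194 0.0831]
side vee 219 u,z0 [0.5052 0.0625] v [0.0305 0.0746]
top brass few 0
top vee few 0
m14.32.png
p_side.png
p_top.png
s2.png
s3.png
side0.png
top0.png
```

Run:
```python
from h import *
from scipy.optimize import least_squares
a=np.array([-.039,.9992]);e=np.array([.9992,.039])
for n in("top","side"):
    W=np.load(f"{n}0.npz")["W"].reshape(-1,3)
    v=W[:,:2]@a;u=W[:,:2]@e
    m=(abs(v-.0525)<.019)&(abs(u-.508)<.028)&(W[:,2]>.06)&(W[:,2]<.092)
    u,z=u[m],W[m,2]
    for c0 in(.504,.512):
        r=least_squares(lambda p:(z-p[1]+abs(abs(u-p[0])-p[2]))*1000,[c0,.085,.0185],loss='soft_l1',f_scale=2)
        print(n,m.sum(),r.x.round(4),r.cost)
    m=abs(W[:,2]-.085)<.002
    uu=(W[:,:2]@e)[m&(abs(v-.0525)<.02)];uu=uu[abs(uu-.508)<.03];print(np.median(uu[uu<.508]),np.median(uu[uu>.508]))
```

```text
top 216 [0.5099 0.0854 0.0185] 678.9778511674945
top 216 [0.5099 0.0854 0.0185] 678.9778511674945
0.4915515494364238 0.5267732664793375
side 217 [0.5093 0.084  0.0176] 1253.1218777945526
side 217 [0.5093 0.084  0.0176] 1253.1218777945523
0.4892939369625158 0.5256350709678888
```

View pics/m14.32.png

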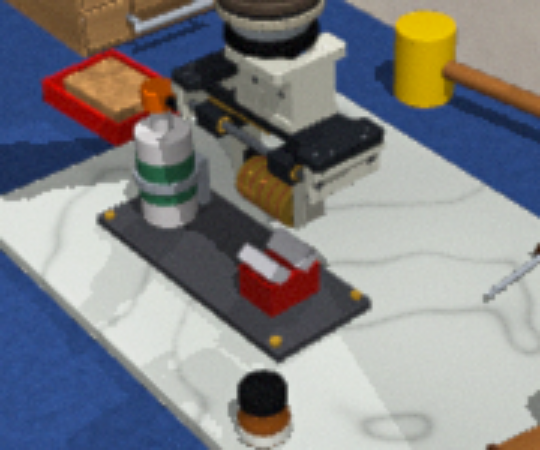

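The roller is held level above the V-block (crop (267,190) over (280,262)), and the cap at (157,95) is back up. The roller is aligned with the V to about 1 mm, so I'll lower it gently.

Request:
{"api": "apply_moves", "payload": {
  "motion": [
    {"dx": 0, "dy": 0.07, "dz": 0.8, "wx": 0, "wy": 0, "wz": 0},
    {"dx": 0, "dy": 0, "dz": 0.8, "wx": 0, "wy": 0, "wz": 0},
    {"dx": 0, "dy": 0, "dz": 0.4, "wx": 0, "wy": 0, "wz": 0},
    {"dx": 0, "dy": 0, "dz": 0.2, "wx": 0, "wy": 0, "wz": 0},
    {"dx": 0, "dy": 0, "dz": 0.1, "wx": 0, "wy": 0, "wz": 0},
    {"dx": 0, "dy": 0, "dz": 0, "wx": 0, "wy": 0, "wz": 0},
    {"dx": 0, "dy": 0, "dz": 0, "wx": 0, "wy": 0, "wz": 0}
  ],
  "force": 55
}}

```text
clock: 15.3
tool_pos: [0.5086, 0.0739, 0.0545]
ee_rot: [3.141, 0.001, -3.104]
force: [0.6, 0.7, -3.9]
gripper_width: 0.0615
grasp_force: 55.0
```

Request:
{"api": "apply_moves", "payload": {
  "motion": [
    {"dx": 0, "dy": 0, "dz": 0.05, "wx": 0, "wy": 0, "wz": 0},
    {"dx": 0, "dy": 0, "dz": 0.05, "wx": 0, "wy": 0, "wz": 0},
    {"dx": 0, "dy": 0, "dz": 0, "wx": 0, "wy": 0, "wz": 0}
  ]
}}

```text
clock: 15.68
tool_pos: [0.5082, 0.0738, 0.0521]
ee_rot: [3.142, -0.0, -3.104]
force: [0.8, 0.9, -3.5]
gripper_width: 0.0618
grasp_force: 55.0
```

Request:
{"api": "apply_moves", "payload": {
  "motion": [
    {"dx": 0, "dy": 0, "dz": 0.05, "wx": 0, "wy": 0, "wz": 0},
    {"dx": 0, "dy": 0, "dz": 0.05, "wx": 0, "wy": 0, "wz": 0},
    {"dx": 0, "dy": 0, "dz": 0, "wx": 0, "wy": 0, "wz": 0}
  ]
}}

```text
clock: 16.05
tool_pos: [0.5085, 0.0739, 0.0503]
ee_rot: [3.141, 0.001, -3.104]
force: [-0.6, -0.7, 0.3]
gripper_width: 0.0619
grasp_force: 55.0
```

Request:
{"api": "apply_moves", "payload": {
  "motion": [
    {"dx": 0, "dy": 0, "dz": 0.05, "wx": 0, "wy": 0, "wz": 0},
    {"dx": 0, "dy": 0, "dz": 0, "wx": 0, "wy": 0, "wz": 0}
  ]
}}

```text
clock: 16.3
tool_pos: [0.5085, 0.0739, 0.0502]
ee_rot: [3.141, 0.001, -3.104]
force: [-4.1, -1.1, 14.1]
gripper_width: 0.0618
grasp_force: 55.0
```

Request:
{"api": "apply_moves", "payload": {
  "motion": [
    {"dx": 0.02, "dy": 0, "dz": 0, "wx": 0, "wy": 0, "wz": 0},
    {"dx": 0, "dy": 0, "dz": 0, "wx": 0, "wy": 0, "wz": 0},
    {"dx": 0, "dy": 0, "dz": 0, "wx": 0, "wy": 0, "wz": 0},
    {"dx": 0, "dy": 0, "dz": 0, "wx": 0, "wy": 0, "wz": 0}
  ]
}}

```text
clock: 16.8
tool_pos: [0.5086, 0.0739, 0.0502]
ee_rot: [3.141, 0.002, -3.104]
force: [-3.0, -0.9, 12.3]
gripper_width: 0.0614
grasp_force: 55.0
```

```bash
python3 m.py
python3 - <<'E'
from h import *
d=manip.get_image("side");P=cloud(d).reshape(-1,3);hsv=cv2.cvtColor(d["img"],cv2.COLOR_BGR2HSV).reshape(-1,3)
m=(np.hypot(P[:,0]-.4995,P[:,1]-.238)<.035)&(P[:,2]>.13)&(hsv[:,1]>150)&(hsv[:,0]<15);print("cap",np.percentile(P[m][:,2],[90,97]))
E
ls -t pics|head -1
```

```text
[0.50856458 0.07388659 0.05020818] [ 3.14110015e+00  1.56254267e-03 -3.10403851e+00] [-2.99843344 -0.91281149 12.29659174] 0.06142087612010568 55.003026723861694
side brass 228 u,z [0.5092 0.0952] v [0.0214 0.0858]
side vee 85 u,z0 [0.4983 0.0682] v [0.0296 0.0745]
top brass few 0
top vee few 0
cap [0.17647098 0.17723486]
m16.80.png
```

View pics/m16.80.png

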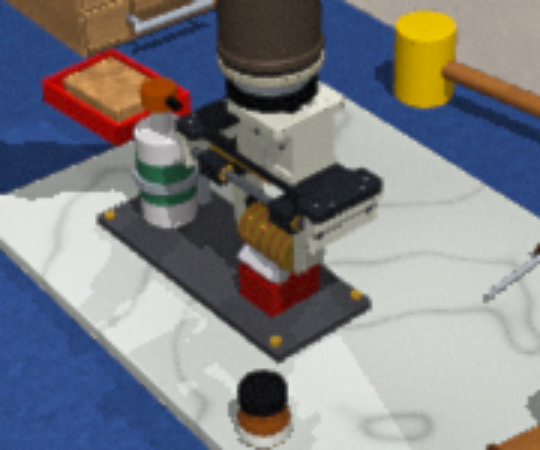

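The roller (crop (267,238)) sits in the V, held at both ends, the cap at (157,95) is up, and the jar at (263,405) has not moved.

```bash
python3 -c "
from bench import manip
print(manip.sign_off())"
```

```text
the job is handed in; nothing more can be done
None
```

I pressed the cap to its stop and it sprang back up, and the brass roller is now seated in the V and held pressed with about 15 N; I handed the job in at about 17 s, but sign-off gave no verdict.

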